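# Clear and probe the drain panel's joint

### The job

The L-shaped open joint in the drain panel must be checked. Take the small clay pot that stands across it and nest it gently and upright, fully down, in the stack of matching pots; then take the seam probe from its forked stand, lower its tip into the joint at the end beside the round boss and guide it slowly (well under 8 cm a second) along the joint, round the corner to the other end, the tip staying right down in the joint and coming out only at the ends. Press lightly, hang the probe back in its stand as it was, and leave everything else undisturbed.

Things in the scene. Friction and masses are not known exactly. Their poses are not given: they have to be found in the camera images.
- panel: white square panel fixed to the bench, 160 x 160 mm, top 16 mm above the bench; origin under its centre, z up. An L-shaped joint, an open groove 12 mm wide, 10 mm deep (floor at 6 mm), runs from panel (68,-35) mm along -x to the corner (-35,-35), then along +y to (-35,68), open to the panel's edge at both ends. A steel boss, 18 mm wide, 8 mm high, at (66,-61) mm stands by the start
- joint_start (a point): point on the groove floor, mid-width, 12 mm in from the panel's edge, at the end beside the round boss
- joint_corner (a point): point on the groove floor, mid-width, at the corner of the L
- joint_end (a point): point on the groove floor, mid-width, 12 mm in from the panel's edge, at the other end
- pot: small empty clay pot standing on the panel, across its groove; 60 mm high, 62 mm wide at its collar (the top 24 mm), tapering below from 50 mm to 34 mm at the foot, wall 3 mm; origin at the centre of its underside, z up
- pot_rim (a point): centre of the pot's mouth, 60 mm above its underside
- stack: loose stack of two clay pots like the small one, one in the other, 84 mm high, one piece; origin at the centre of its underside. Its mouth is 56 mm wide inside. A third pot nested in it rests its collar on the stack's rim: that pot's underside is then 48 mm above the stack's underside, its rim 24 mm above the stack's rim
- stack_rim (a point): centre of the stack's open mouth, 84 mm above its underside
- probe: seam probe, hanging tip down in the stand: origin at the very tip, z up along the shaft. Ball tip 6 mm wide, shaft 6 then (from 32 mm up) 10 mm wide, steel flange 36 mm wide from 75 to 81 mm above the tip; above it a flat-sided wooden grip from 81 to 123 mm, 40 mm long along the probe's x, 20 mm wide along its y (close the fingers along y)
- probe_tip (a point): the probe's tip, its lowest point (same as the body's origin)
- probe_grip (a point): middle of the wooden grip, 108 mm above the tip
- stand: forked dark steel stand fixed to the bench, foot 100 x 80 mm; origin on the bench under where the probe hangs, z up. Two level prongs 14 mm wide, 18 mm apart, top at 87 mm, point along its -x (open ends 22 mm from the origin; upright 36 mm behind it, on +x). The shaft hangs in the gap, the flange resting on the prongs, the tip 12 mm above the bench
- stand_slot (a point): point in the gap between the prongs where the probe hangs, level with their top, 87 mm above the bench
- seedling_a: bystander: potted seedling, black pot 60 mm wide and 55 mm high, leaves to 120 mm; origin under its centre
- seedling_b: bystander: another such seedling
- bottle: bystander: white bottle 60 mm wide, 150 mm high; origin under its centre
- saucer: bystander: low clay saucer 84 mm wide, 20 mm high; origin under its centre
- brush: bystander: flat brush 160 mm long lying on the bench; origin under its middle, along x
- wide_pot: bystander: empty clay pot without a collar, 100 mm wide, 75 mm high; origin under its centre
- tape_weight: bystander: steel weight, a disc 56 mm wide and 30 mm high; origin under its centre
There are look-alikes about, which are no part of the job. Leave any pink or turquoise look-alike of the probe alone. Leave any turquoise look-alike of the pot alone.

How it is judged:
On the way, in this order (a step that is already met when the one before it is completed fails the run):
1. the loose pot is nested upright in the stack and let go (horizontal distance between pot and stack below 0.006 m and z of pot in the frame of stack between 0.043 and 0.053 m and angle between each of pot, stack's own z axis and vertical below 0.1 rad and contact force between pot and the fingers below 0.1 N and linear speed of pot below 0.03 m/s), for 0.2 s.
2. the probe's tip is down in the joint at the end beside the boss (x of probe_tip in the frame of panel between 0.06 and 0.076 m and y of probe_tip in the frame of panel between -0.043 and -0.027 m and z of probe_tip in the frame of panel between 0.002 and 0.012 m), for 0.04 s.
3. the tip passes a third of the first leg, down in the joint (x of probe_tip in the frame of panel between 0.025 and 0.041 m and y of probe_tip in the frame of panel between -0.043 and -0.027 m and z of probe_tip in the frame of panel between 0.002 and 0.012 m), for 0.04 s.
4. the tip passes two thirds of the first leg, down in the joint (x of probe_tip in the frame of panel between -0.008 and 0.008 m and y of probe_tip in the frame of panel between -0.043 and -0.027 m and z of probe_tip in the frame of panel between 0.002 and 0.012 m), for 0.04 s.
5. the tip is in the joint at the corner (x of probe_tip in the frame of panel between -0.043 and -0.027 m and y of probe_tip in the frame of panel between -0.043 and -0.027 m and z of probe_tip in the frame of panel between 0.002 and 0.012 m), for 0.04 s.
6. the tip passes a third of the second leg, down in the joint (x of probe_tip in the frame of panel between -0.043 and -0.027 m and y of probe_tip in the frame of panel between -0.008 and 0.008 m and z of probe_tip in the frame of panel between 0.002 and 0.012 m), for 0.04 s.
7. the tip passes two thirds of the second leg, down in the joint (x of probe_tip in the frame of panel between -0.043 and -0.027 m and y of probe_tip in the frame of panel between 0.025 and 0.041 m and z of probe_tip in the frame of panel between 0.002 and 0.012 m), for 0.04 s.
8. the tip reaches the other end of the joint, still down in it (x of probe_tip in the frame of panel between -0.043 and -0.027 m and y of probe_tip in the frame of panel between 0.06 and 0.076 m and z of probe_tip in the frame of panel between 0.002 and 0.012 m), for 0.04 s.
At the end, for the whole second after the job is handed in: Pot nested in the stack: centres within 6 mm, underside 43-53 mm above the stack's, both upright within 0.1 rad. Probe hanging between the prongs: tip 7-17 mm above the bench, within 9 mm of the gap's middle line and -20 to +35 mm along it, upright within 0.1 rad. All at rest (horizontal distance between pot and stack below 0.006 m and z of pot in the frame of stack between 0.043 and 0.053 m and angle between each of pot, stack, probe's own z axis and vertical below 0.1 rad and x of probe_tip in the frame of stand between -0.02 and 0.035 m and y of probe_tip in the frame of stand between -0.009 and 0.009 m and z of probe_tip in the frame of stand between 0.007 and 0.017 m and linear speed of each of pot, probe, stack below 0.02 m/s); the robot touches nothing.
It fails at once if the probe goes 8 cm/s or faster while its tip is down in the joint (x of probe_tip in the frame of panel between -0.08 and 0.08 m and y of probe_tip in the frame of panel between -0.08 and 0.08 m and z of probe_tip in the frame of panel below 0.012 m and linear speed of probe above 0.08 m/s).
It fails at once if the tip is lifted out of, or put into, the joint anywhere but within about 18 mm of its two ends (tip 3 to 14 mm above the top of the panel, over the panel's middle) (x of probe_tip in the frame of panel between -0.05 and 0.05 m and y of probe_tip in the frame of panel between -0.05 and 0.05 m and z of probe_tip in the frame of panel between 0.019 and 0.03 m).
It fails at once if the probe is pressed on the panel with more than 30 N (contact force between probe and panel above 30 N).
It fails at once if the pot is dropped or forced into the stack (more than 30 N) (contact force between pot and stack above 30 N).
It fails at once if a bystander is pushed more than 30 mm or tipped over (distance of any of seedling_a, seedling_b, bottle, saucer, brush, wide_pot, tape_weight from where it was at the start of the episode above 0.03 m or angle between any of seedling_a, seedling_b, bottle, saucer, wide_pot, tape_weight's own z axis and vertical above 0.5 rad).
It also fails if it takes over 72 s, if anything falls off the work surface, if the arm or the gripper's body presses on something with over 40 N, if the wrist force passes 120 N, or if a joint passes its speed limit or range.

### The arm

A 6-joint arm with a two-finger parallel gripper is mounted at the origin on the work surface. World frame = base frame: x ahead of the robot, y to its left, z up, the work surface at z = 0. Lengths are in m, angles in rad, forces in N, time in s.
With the tool pointing down it reaches from about 0.425 to 0.95 m from the base axis. Payload 14.7 kg.
Tool frame: the origin (TCP) lies between the finger pads; the fingertips stand 17 mm ahead of it and the grasp point (between the pads) lies 2 mm behind it; z points along the fingers, y is the direction in which the jaws open and shut (so a half turn about z gives the same grasp; the last joint's range is limited). The gripper opens to 85 mm and grips with 20 to 120 N. Pads are 22 mm wide; open, the fingers measure 114 mm over their backs; the gripper's body (76 mm by 85 mm) begins 54 mm behind the grasp point. The pads swing forward as they close: fully open they stand 13 mm farther back than shut.
Start: joints at [-1.308, 0.48, 1.596, -0, 1.065, -0.047], TCP at [0.198, -0.619, 0.248] pointing down, gripper open.
Joint ranges: [-2.75, 2.75], [-0.82, 2.05], [0.23, 2.67], [-1.56, 4.7], [0.09, 2.69], [-2.92, 2.92]. Speed limits (rad/s): [1.89, 1.89, 2.39, 3.01, 3.01, 3.01].

### API

Orientations are given as a unit quaternion [x, y, z, w].
In Python, from cell import robot gives the robot as it stands.
- The arm moves only by the shell command python3 -m jog 'ROWS' [FORCE]. ROWS is JSON, a list of rows, each an object with "delta_rot": the turn, a rotation vector about the tool's x, y, z in rad, a list of three; "slide": the shift along the tool's x, y, z in mm, a list of three; "jaw": the finger opening in mm, from 0 to 85.4. A call has 1 to 12 rows; each row is the pose to reach, as a shift and turn from the pose commanded when the call began, along the tool's axes at that moment; what a row does not reach only later rows make up. A row lasts 1/12 s, in which the tool goes at most 41.7 mm and 7.16 degrees, less where a joint would pass 70% of its speed; a pose out of reach is approached as far as the arm can. A call with a gripper value outside its range is refused whole. The fingers move at their own pace and stop on an object; FORCE is the grip in N (left out, the last holds). Time passes only in rows, so rows that repeat a pose let the fingers close. It gives the time, the measured TCP pose, the force and the opening at its end, in the units of the state.
- robot.sense(): the state, without advancing time (a new reading comes with each control period).
- robot.capture(name): name is "scene" or "top"; returns a dict with "frame" (420x560x3 uint8, red, green, blue), "range_z" (420x560 float32, m along the optical axis (not along the pixel's ray), 0 where there is no reading), "fx", "fy", "cx", "cy" (pixels), "k1" (the pictures are not rectified: a ray, as slopes to the right and down, at radius r is drawn at 1 + k1 r^2 times it, then the intrinsics apply), "extrinsics" (4x4, takes a point from world to camera coordinates). Camera axes: x right, y down, z forward; pixel columns grow to the right and rows downward; lengths in m; the calibration is good to about 2 mm. A picture is of the moment at which its call begins.
- robot.hand_in(): hands the job in, once; it reports no verdict.
The state is a dict: "time_s": time; "joints": joint angles; "joint_vel": joint speeds; "joint_efforts": joint torques, N m; "eef_pos": TCP position; "ee_rot": TCP orientation; "ft_force": force on the tool from outside, world axes, zero at the start; "ft_torque": the same for the moment, N m; "finger_gap": finger opening in m.
Only numpy, scipy, OpenCV 4.12 (cv2) and the standard library are available. Lean on these libraries where they do the work, as an engineer would, in place of code of your own. Each camera call takes 0.05 s, during which the arm holds its last target. There are 200 camera calls.

## Working session

There is one attempt and no reset: what is moved stays moved. The work goes in short steps, Python scripts to look and compute and a shell command to move; the robot and the scene stay as the last step left them, time stands still between calls to the robot, and variables do not carry over. Pictures are saved under pics/ and viewed, about 8 in all and at most 12, crops included, and the job is handed in when it is done.

```bash
ls; mkdir -p pics; python3 - <<'E'
from cell import robot
import cv2,numpy as np
print(robot.sense())
for n in("top","scene"):
    c=robot.capture(n); np.savez(f'{n}0.npz',**c)
    cv2.imwrite(f'pics/{n}0.png',c['frame'][:,:,::-1])
    print(n,c['fx'],c['fy'],c['cx'],c['cy'],c['k1'],c['extrinsics'].tolist() if hasattr(c['extrinsics'],'tolist') else c['extrinsics'])
E
```

```text
pics
{'time_s': 0.0, 'joints': array([-1.30755745e+00,  4.80815673e-01,  1.59688233e+00,  1.05593697e-05,
        1.06511494e+00, -4.66050529e-02]), 'joint_vel': array([ 0.00081097, -0.00091192, -0.00076764,  0.00084487,  0.00037833,
        0.00069661]), 'joint_efforts': array([-3.50928873e-03, -9.50652909e+01, -4.30188954e+01, -8.33908889e-04,
        1.21709975e-02,  7.08190626e-06]), 'eef_pos': array([ 0.19810667, -0.61865244,  0.24767972]), 'ee_rot': array([ 9.88023786e-01,  1.54300443e-01, -6.13698344e-05, -6.07070674e-04]), 'ft_force': array([ 0.36553665,  0.06232606, -0.15932993]), 'ft_torque': array([-0.03003232,  0.01782381,  0.031959  ]), 'finger_gap': 0.08500703546241575}
top 449.189478159649 449.189478159649 284.2846743178072 210.09476644442378 -0.07250534488183988 [[-0.10104181835970412, -0.9948774746014769, -0.0030596524560506633, 0.03056039462876754], [-0.9709138135380121, 0.0992780784624799, -0.21787663899067217, 0.5593507014420559], [0.21706431679029733, -0.019043992947513234, -0.9759715204394933, 1.3260107795813554], [0.0, 0.0, 0.0, 1.0]]
scene 383.1346367332346 383.1346367332346 283.1350674035814 211.9874060403105 0.031534688093361116 [[-0.33779264493092365, 0.9411495695686988, 0.011559270358642253, 0.20866127390238945], [0.8107814663929126, 0.2971953119727092, -0.5042899565678486, -0.410735104014249], [-0.47804763652206206, -0.16097339606934205, -0.8634570186023004, 1.2843663931972973], [0.0, 0.0, 0.0, 1.0]]
```

View pics/top0.png

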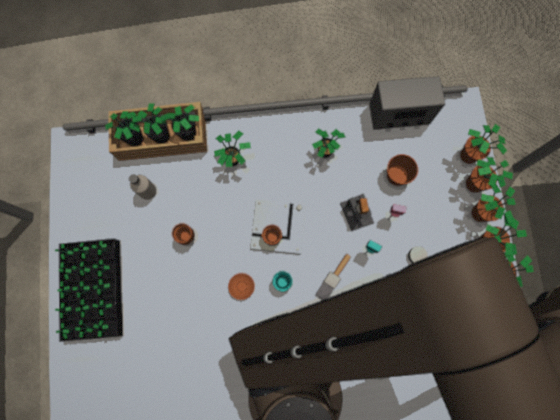

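View pics/scene0.png

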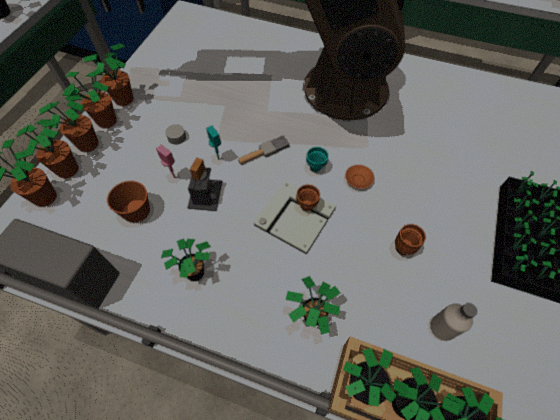

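```bash
cat > h.py <<'E'
import numpy as np,cv2
def load(f): return dict(np.load(f))
def proj(c,P):
    P=np.asarray(P,float); E=c['extrinsics']; Q=P@E[:3,:3].T+E[:3,3]
    s=Q[...,:2]/Q[...,2:]; s=s*(1+c['k1']*(s**2).sum(-1,keepdims=True))
    return s*[c['fx'],c['fy']]+[c['cx'],c['cy']]
def cloud(c):
    h,w=c['range_z'].shape; u,v=np.meshgrid(np.arange(w),np.arange(h))
    K=np.array([[c['fx'],0,c['cx']],[0,c['fy'],c['cy']],[0,0,1.]])
    d=np.stack([(u-c['cx'])/c['fx'],(v-c['cy'])/c['fy']],-1); s=d.copy()
    for _ in range(8): s=d/(1+c['k1']*(s**2).sum(-1,keepdims=True))
    z=c['range_z']; Q=np.concatenate([s*z[...,None],z[...,None]],-1)
    E=c['extrinsics']; W=(Q-E[:3,3])@E[:3,:3]; W[z==0]=np.nan
    return W
def ortho(c,x,y,z,half,mm=0.5):
    "image: up=+x, left=+y, centred at x,y, plane z"
    n=int(2*half/mm*1000)+1; t=np.linspace(half,-half,n)
    X,Y=np.meshgrid(x+t,y+t,indexing='ij'); P=np.stack([X,Y,np.full_like(X,z)],-1)
    uv=proj(c,P).astype(np.float32)
    return cv2.remap(c['frame'],uv[...,0],uv[...,1],cv2.INTER_CUBIC)
E
python3 - <<'E'
from h import *
T=load('top0.npz');S=load('scene0.npz');WT=cloud(T);WS=cloud(S)
for n,(u,v) in dict(pot=(272,236),teal=(283,282),stack=(183,235),saucer=(241,287),probe=(364,204),stand=(352,212),tprobe=(374,246),pprobe=(399,210),panel=(270,212),boss=(299,207),brush=(341,268),bottle=(141,184),wide=(402,170),weight=(418,256),seedA=(232,155),seedB=(327,147)).items():
    p=WT[v-3:v+4,u-3:u+4].reshape(-1,3); i=np.nanargmax(p[:,2]); print(n,WT[v,u].round(3),'hi',p[i].round(3))
pc=WT[212,270]
# pots: rim points
for n,(x,y),zr in (('pot',WT[236,272][:2],.076),('stack',WT[235,183][:2],.084),('teal',WT[282,283][:2],.06)):
  for W,nm in((WT,'T'),(WS,'S')):
    m=(np.hypot(W[...,0]-x,W[...,1]-y)<.05)&(abs(W[...,2]-zr)<.006); p=W[m]
    if len(p)<10: print(n,nm,len(p)); continue
    A=np.c_[2*p[:,:2],np.ones(len(p))]; s=np.linalg.lstsq(A,(p[:,:2]**2).sum(1),rcond=None)[0]
    (cx,cy),r=cv2.minEnclosingCircle(p[:,:2].astype(np.float32)*1000)
    print(n,nm,len(p),'fit',s[:2].round(4),np.sqrt(s[2]+s[0]**2+s[1]**2).round(4),'encl',round(cx,1),round(cy,1),round(r,1),'z',np.median(p[:,2]).round(4),p[:,2].max().round(4))
x,y=pc[:2]
for W,nm in((WT,'T'),(WS,'S')):
    m=(np.hypot(W[...,0]-x,W[...,1]-y)<.15)&(abs(W[...,2]-.016)<.004); p=W[m][:,:2]
    print('panel',nm,len(p),cv2.minAreaRect((p*1000).astype(np.float32)), 'benchz',np.nanmedian(W[(np.hypot(W[...,0]-x,W[...,1]-y)<.25)&(abs(W[...,2])<.01)][:,2]))
im=np.hstack([ortho(T,x-.02,y,.016,.11,.6),ortho(S,x-.02,y,.016,.11,.6)])
cv2.imwrite('pics/panel_o.png',im[:,:,::-1]); print(im.shape,x-.02,y)
E
```

```text
pot [0.491 0.02  0.015] hi [0.498 0.028 0.033]
teal [ 0.344 -0.     0.009] hi [ 0.337 -0.009  0.01 ]
stack [0.52  0.298 0.028] hi [0.528 0.304 0.04 ]
saucer [0.342 0.131 0.01 ] hi [0.342 0.131 0.01 ]
probe [ 0.538 -0.26   0.135] hi [ 0.543 -0.253  0.141]
stand [ 0.543 -0.243  0.008] hi [ 0.528 -0.238  0.091]
tprobe [ 0.413 -0.273  0.127] hi [ 0.408 -0.28   0.13 ]
pprobe [ 0.511 -0.362  0.126] hi [ 0.52  -0.366  0.127]
panel [0.569 0.019 0.014] hi [0.576 0.018 0.025]
boss [ 0.573 -0.075  0.024] hi [ 0.568 -0.077  0.03 ]
brush [ 0.368 -0.183  0.021] hi [ 0.359 -0.172  0.025]
bottle [0.674 0.401 0.11 ] hi [0.677 0.402 0.134]
wide [ 0.668 -0.428  0.004] hi [ 0.674 -0.432  0.016]
weight [ 0.379 -0.428  0.025] hi [ 0.302 -0.173  0.864]
seedA [0.758 0.122 0.054] hi [0.73  0.107 0.119]
seedB [ 0.75  -0.182  0.066] hi [ 0.739 -0.185  0.121]
pot T 64 fit [0.4856 0.0195] 0.0293 encl 486.0 18.7 31.3 z 0.0747 0.0813
pot S 127 fit [0.4879 0.0206] 0.0293 encl 487.6 20.1 31.2 z 0.0755 0.0806
stack T 70 fit [0.5169 0.2912] 0.0288 encl 515.3 292.0 31.7 z 0.0829 0.0886
stack S 146 fit [0.5204 0.2907] 0.0292 encl 519.9 290.5 31.5 z 0.0824 0.0869
teal T 62 fit [0.3452 0.0014] 0.0287 encl 346.4 1.5 30.7 z 0.0601 0.0652
teal S 112 fit [0.346 0.003] 0.0294 encl 346.7 2.6 32.0 z 0.0594 0.0643
panel T 1603 ((520.4808349609375, -1.781890869140625), (160.21456909179688, 160.84825134277344), 78.39481353759766) benchz -0.0006037799343447436
panel S 2501 ((522.2437744140625, -1.3416290283203125), (162.23146057128906, 164.45217895507812), 79.11066436767578) benchz -3.093875542478665e-05
(367, 734, 3) 0.5486732132866918 0.018814089979802117
```

View pics/panel_o.png

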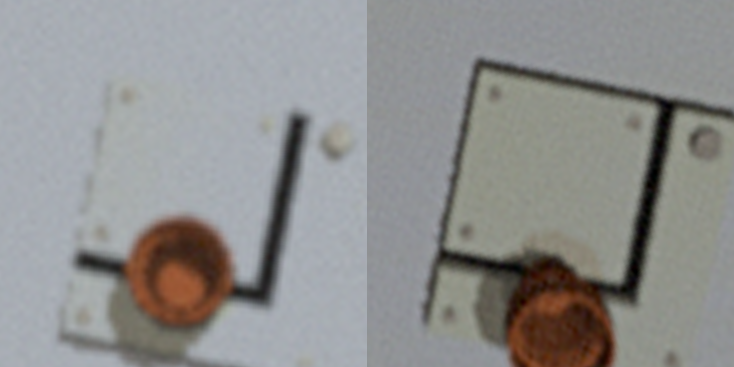

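```bash
cat > m.py <<'E'
from h import *
from scipy.optimize import minimize
def pw(x,y,yaw,P):
    P=np.asarray(P,float); c,s=np.cos(yaw),np.sin(yaw)
    return np.c_[x+c*P[:,0]-s*P[:,1],y+s*P[:,0]+c*P[:,1]]
def groove(C,x0,pot=None):
    g=cv2.GaussianBlur(C['frame'],(0,0),.7).astype(np.float32).mean(-1)
    t=np.arange(-35,72,2.); 
    def pts(off): return np.r_[np.c_[t,np.full_like(t,-35)+off],np.c_[np.full_like(t,-35)+off,t]]/1e3
    def val(p,off):
        w=pw(*p,pts(off)); uv=proj(C,np.c_[w,np.full(len(w),.016)]).astype(np.float32)
        return cv2.remap(g,uv[:,0],uv[:,1],1)[:,0],w
    def cost(p):
        i=[val(p,o) for o in(-4,-2,0,2,4)]; o=[val(p,o) for o in (-10,-8,8,10)]
        w=i[2][1]; k=np.ones(len(w),bool) if pot is None else np.array([pot(q) for q in w])
        return sum(a[0][k].mean() for a in i)/5-sum(np.minimum(a[0][k],150).mean() for a in o)/4
    best=min((minimize(cost,np.array(x0)+d,method='Nelder-Mead',options=dict(initial_simplex=np.array(x0)+d+np.vstack([np.zeros(3),np.diag([.004,.004,.03])]),xatol=1e-5,fatol=1e-3)) for d in ([0,0,0],[.003,-.003,.02],[-.003,.003,-.02])),key=lambda r:r.fun)
    return best.x,best.fun
E
python3 - <<'E'
from m import *
T=load('top0.npz');S=load('scene0.npz');WT=cloud(T);WS=cloud(S)
for C,nm,pot in((T,'T',lambda q:np.hypot(q[0]-.497,q[1]-.02)>.042),(S,'S',lambda q:np.hypot(q[0]-.49,q[1]-.02)>.05)):
    print('groove',nm,groove(C,[.521,-.0015,-.195],pot))
for W,C,nm in((WT,T,'T'),(WS,S,'S')):
    near=(np.hypot(W[...,0]-.54,W[...,1]+.25)<.08)
    p=W[near&(W[...,2]>.128)]; print(nm,'grip',len(p),p.mean(0).round(4),cv2.minAreaRect((p[:,:2]*1e3).astype(np.float32)))
    q=W[near]; 
    for lo,hi in((.002,.02),(.07,.095),(.095,.115),(.115,.15)):
        k=q[(q[:,2]>lo)&(q[:,2]<hi)]
        if len(k)>4: print(lo,len(k),k.mean(0).round(4),cv2.minAreaRect((k[:,:2]*1e3).astype(np.float32)))
f=lambda C,u,v:cv2.resize(C['frame'][v-33:v+33,u-33:u+33],(396,396),interpolation=cv2.INTER_CUBIC)
cv2.imwrite('pics/close.png',np.hstack([f(T,362,212),f(S,202,182)])[:,:,::-1])
E
```

```text
groove T (array([ 0.52220252, -0.00146665, -0.20096986]), np.float64(-70.91337585449219))
groove S (array([ 0.52247406, -0.00111497, -0.20274103]), np.float64(-86.84104919433594))
T grip 94 [ 0.5342 -0.2607  0.1344] ((534.4541625976562, -261.3120422363281), (39.45292663574219, 20.76053810119629), 0.6780944466590881)
0.002 647 [ 0.5276 -0.2491  0.0064] ((539.95556640625, -250.93994140625), (155.5577392578125, 152.7743682861328), 63.078250885009766)
0.07 201 [ 0.5452 -0.2508  0.0859] ((542.255615234375, -257.5690002441406), (70.07485961914062, 50.49409484863281), 14.214506149291992)
0.095 25 [ 0.5266 -0.2551  0.1048] ((530.187255859375, -253.8207550048828), (40.92070770263672, 17.23217010498047), 27.922298431396484)
0.115 110 [ 0.5341 -0.2598  0.1326] ((535.7798461914062, -261.29534912109375), (42.0993537902832, 20.75624656677246), 0.7927219867706299)
S grip 128 [ 0.5396 -0.2598  0.1345] ((538.2730712890625, -261.7596435546875), (21.058996200561523, 40.264564514160156), 88.23966979980469)
0.002 758 [ 0.5479 -0.2403  0.007 ] ((544.211669921875, -245.17442321777344), (147.07366943359375, 157.83657836914062), 47.19309616088867)
0.07 325 [ 0.5565 -0.2487  0.0855] ((544.2090454101562, -256.74908447265625), (72.5599365234375, 52.824466705322266), 13.623117446899414)
0.095 84 [ 0.5441 -0.2549  0.1046] ((540.6217651367188, -253.7942657470703), (20.327693939208984, 44.06083679199219), 65.5418701171875)
0.115 174 [ 0.5411 -0.2588  0.1311] ((538.3931274414062, -261.6726989746094), (21.34231185913086, 40.269317626953125), 89.08507537841797)
```

View pics/close.png

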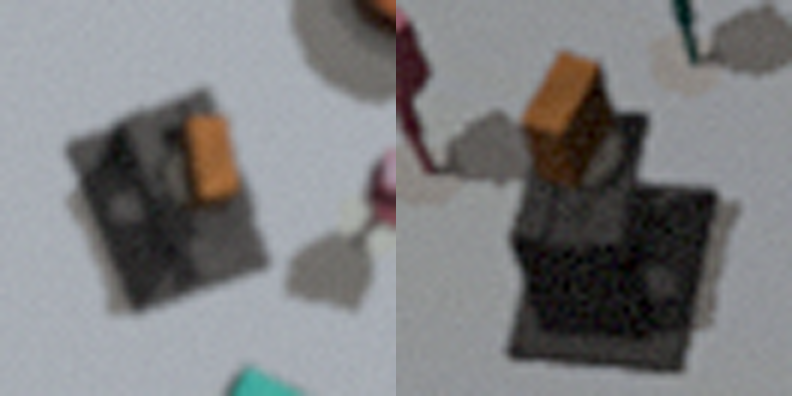

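The top view holds these candidates:
- **Pots:** the clay pot on the panel is at (272,236). The turquoise look-alike at (283,282) is to be left alone. The stack is at (183,235), and the saucer at (241,287).
- **Probes:** the wooden-grip probe in the fork is at (364,204). The turquoise one at (374,246) and the pink one at (399,210) are to be left alone.

The close crop confirms that the orange-brown grip stands in the dark fork. The upright is on its +x side, and the stand's yaw is about 14°.

```bash
cat > go.py <<'E'
import sys,numpy as np
from scipy.spatial.transform import Rotation as R
from cell import robot
s=robot.sense(); r=R.from_quat(s['ee_rot'])
def to(x,y,z,yaw=0):
    g=R.from_euler('z',yaw)*R.from_euler('x',np.pi)
    print((x,y,z),'slide',(r.inv().apply(np.array([x,y,z])-s['eef_pos'])*1e3).round(1).tolist(),'rot',(r.inv()*g).as_rotvec().round(4).tolist())
if __name__=='__main__':
    print('t',round(s['time_s'],2),'tcp',s['eef_pos'].round(4),'F',s['ft_force'].round(1),'gap',round(s['finger_gap'],4),'j',s['joints'].round(2))
    for a in sys.argv[1:]: to(*map(float,a.split(',')))
E
python3 go.py .45,-.3,.248 .487,.02,.248 .487,.02,.14
```

```text
t 0.1 tcp [ 0.1981 -0.6187  0.2477] F [-0.4 -0.3 -0.2] gap 0.0852 j [-1.31  0.48  1.6  -0.    1.07 -0.05]
(0.45, -0.3, 0.248) slide [337.1, -226.7, -0.0] rot [-0.0011, 0.0001, 0.3098]
(0.487, 0.02, 0.248) slide [469.9, -520.2, 0.3] rot [-0.0011, 0.0001, 0.3098]
(0.487, 0.02, 0.14) slide [469.9, -520.1, 108.3] rot [-0.0011, 0.0001, 0.3098]
```

```bash
python3 -m jog '[{"slide":[150,-100,0],"delta_rot":[0,0,0.15],"jaw":85},{"slide":[150,-100,0],"delta_rot":[0,0,0.31],"jaw":85},{"slide":[337,-227,0],"delta_rot":[0,0,0.31],"jaw":85},{"slide":[337,-227,0],"delta_rot":[0,0,0.31],"jaw":85},{"slide":[337,-227,0],"delta_rot":[0,0,0.31],"jaw":85},{"slide":[337,-227,0],"delta_rot":[0,0,0.31],"jaw":85},{"slide":[337,-227,0],"delta_rot":[0,0,0.31],"jaw":85},{"slide":[337,-227,0],"delta_rot":[0,0,0.31],"jaw":85},{"slide":[337,-227,0],"delta_rot":[0,0,0.31],"jaw":85},{"slide":[337,-227,0],"delta_rot":[0,0,0.31],"jaw":85},{"slide":[470,-520,0],"delta_rot":[0,0,0.31],"jaw":85},{"slide":[470,-520,0],"delta_rot":[0,0,0.31],"jaw":85}]'; python3 go.py .487,.02,.248 .487,.02,.13
```

```text
time_s: 1.1
eef_pos: [0.4602, -0.2157, 0.2479]
ee_rot: [1.0, -0.0, -0.0, -0.0]
ft_force: [1.0, 2.1, 0.0]
finger_gap: 0.0847
t 1.1 tcp [ 0.4602 -0.2157  0.2479] F [1.  2.1 0. ] gap 0.0847 j [-0.5   0.28  1.92  0.    0.94  1.07]
(0.487, 0.02, 0.248) slide [26.7, -235.8, -0.0] rot [-0.0001, 0.0001, -0.0002]
(0.487, 0.02, 0.13) slide [26.7, -235.7, 118.0] rot [-0.0001, 0.0001, -0.0002]
```

```bash
python3 -m jog '[{"slide":[26.7,-235.8,0],"delta_rot":[0,0,0],"jaw":85},{"slide":[26.7,-235.8,0],"delta_rot":[0,0,0],"jaw":85},{"slide":[26.7,-235.8,0],"delta_rot":[0,0,0],"jaw":85},{"slide":[26.7,-235.8,0],"delta_rot":[0,0,0],"jaw":85},{"slide":[26.7,-235.8,0],"delta_rot":[0,0,0],"jaw":85},{"slide":[26.7,-235.8,0],"delta_rot":[0,0,0],"jaw":85},{"slide":[26.7,-235.8,110],"delta_rot":[0,0,0],"jaw":85},{"slide":[26.7,-235.8,110],"delta_rot":[0,0,0],"jaw":85},{"slide":[26.7,-235.8,110],"delta_rot":[0,0,0],"jaw":85},{"slide":[26.7,-235.8,110],"delta_rot":[0,0,0],"jaw":85},{"slide":[26.7,-235.8,110],"delta_rot":[0,0,0],"jaw":85}]'; python3 go.py .487,.02,.078;  python3 - <<'E'
from cell import robot
import cv2,numpy as np
for n in("scene",):
    c=robot.capture(n); np.savez(f'{n}1.npz',**c)
    f=c['frame'][130:270,230:390]; cv2.imwrite(f'pics/s1.png',cv2.resize(f,None,fx=4,fy=4,interpolation=2)[:,:,::-1])
E
```

```text
time_s: 2.02
eef_pos: [0.4855, 0.0185, 0.1377]
ee_rot: [1.0, -0.0, -0.002, -0.0]
ft_force: [-0.1, -0.1, 0.3]
finger_gap: 0.0851
t 2.02 tcp [0.4855 0.0185 0.1377] F [-0.1 -0.1  0.3] gap 0.0851 j [-0.02  0.41  2.07  0.    0.66  1.55]
(0.487, 0.02, 0.078) slide [1.7, -1.5, 59.7] rot [-0.0001, 0.0033, -0.0001]
```

View pics/s1.png

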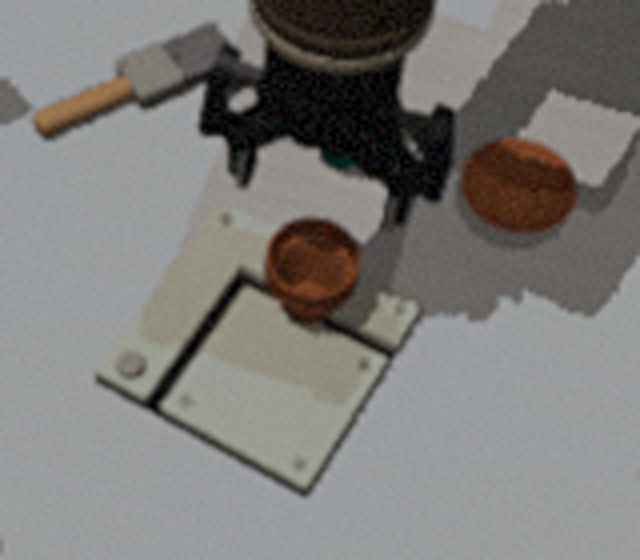

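```bash
python3 -m jog '[{"slide":[0,0,30],"delta_rot":[0,0,0],"jaw":85},{"slide":[0,0,50],"delta_rot":[0,0,0],"jaw":85},{"slide":[0,0,68],"delta_rot":[0,0,0],"jaw":85},{"slide":[0,0,68],"delta_rot":[0,0,0],"jaw":70},{"slide":[0,0,68],"delta_rot":[0,0,0],"jaw":66},{"slide":[0,0,68],"delta_rot":[0,0,0],"jaw":62},{"slide":[0,0,68],"delta_rot":[0,0,0],"jaw":58},{"slide":[0,0,68],"delta_rot":[0,0,0],"jaw":55},{"slide":[0,0,68],"delta_rot":[0,0,0],"jaw":55},{"slide":[0,0,68],"delta_rot":[0,0,0],"jaw":55}]' 30; python3 go.py .487,.02,.078
```

```text
time_s: 2.9
eef_pos: [0.4877, 0.0182, 0.0723]
ee_rot: [1.0, -0.0, 0.002, 0.0]
ft_force: [-0.6, -2.7, 7.2]
finger_gap: 0.0596
t 2.9 tcp [0.4877 0.0182 0.0723] F [-0.6 -2.7  7.2] gap 0.0596 j [-0.02  0.53  2.11 -0.    0.5   1.55]
(0.487, 0.02, 0.078) slide [-0.7, -1.8, -5.7] rot [0.0003, -0.0032, -0.0002]
```

```bash
python3 -m jog '[{"slide":[0,0,-8],"delta_rot":[0,0,0],"jaw":55},{"slide":[0,0,-25],"delta_rot":[0,0,0],"jaw":55},{"slide":[0,0,-55],"delta_rot":[0,0,0],"jaw":55},{"slide":[0,0,-90],"delta_rot":[0,0,0],"jaw":55},{"slide":[0,0,-115],"delta_rot":[0,0,0],"jaw":55},{"slide":[0,0,-115],"delta_rot":[0,0,0],"jaw":55},{"slide":[15,-30,-115],"delta_rot":[0,0,0],"jaw":55},{"slide":[31,-70,-115],"delta_rot":[0,0,0],"jaw":55},{"slide":[31,-110,-115],"delta_rot":[0,0,0],"jaw":55},{"slide":[31,-140,-115],"delta_rot":[0,0,0],"jaw":55},{"slide":[31,-160,-115],"delta_rot":[0,0,0],"jaw":55},{"slide":[31,-160,-115],"delta_rot":[0,0,0],"jaw":55}]'; python3 - <<'E'
from cell import robot
from h import *
from go import to,s
print(s['time_s'],s['eef_pos'],s['ft_force'],s['finger_gap'])
x,y,z=s['eef_pos']
ims=[]
for n in("scene","top"):
    c=robot.capture(n); np.savez(f'{n}2.npz',**c)
    u,v=proj(c,[x,y,z-.02]).astype(int); f=c['frame'][v-40:v+40,u-50:u+50]; ims.append(cv2.resize(f,(400,320),interpolation=2))
    f=c['frame'];
cv2.imwrite('pics/held.png',np.hstack(ims)[:,:,::-1])
E
```

```text
time_s: 3.9
eef_pos: [0.5174, 0.182, 0.1865]
ee_rot: [1.0, 0.001, 0.001, -0.001]
ft_force: [-0.9, -0.3, -0.9]
finger_gap: 0.0598
3.9 [0.51742707 0.18200669 0.18648188] [-0.92797125 -0.3195645  -0.9333958 ] 0.05981980823613417
```

View pics/held.png

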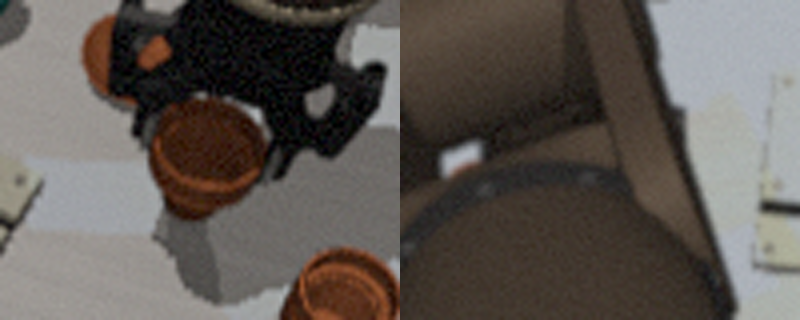

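```bash
cat > rim.py <<'E'
from h import *
from scipy.optimize import least_squares
def rim(C,x,y,z,zt=.006,r=.029):
    W=cloud(C); f=C['frame'].astype(int); col=(f[...,0]>1.5*f[...,2])&(f[...,0]>40)
    m=(np.hypot(W[...,0]-x,W[...,1]-y)<.045)&col
    p=W[m&(abs(W[...,2]-z)<zt)]
    s=least_squares(lambda q:np.hypot(p[:,0]-q[0],p[:,1]-q[1])-q[2],[x,y,r],loss='soft_l1',f_scale=.002).x
    a=W[m]; return s.round(4),len(p),np.percentile(a[:,2],[1,90,95,98,99.5]).round(4),np.array(cv2.minEnclosingCircle((p[:,:2]*1e3).astype(np.float32))[0]).round(1)
E
python3 - <<'E'
from rim import *
S=load('scene2.npz'); S0=load('scene0.npz'); T0=load('top0.npz')
print('stack',rim(S,.52,.291,.084)); print('stack0',rim(S0,.52,.291,.084)); print('pot0',rim(S0,.487,.02,.076))
print('stackT',rim(T0,.517,.291,.084)); print('potT',rim(T0,.486,.02,.076))
for z in(.185,.19,.195): print('held',z,rim(S,.517,.182,z,.005))
E
```

```text
stack (array([0.5204, 0.2906, 0.029 ]), 135, array([0.027 , 0.5877, 0.5951, 0.6006, 0.6054]), array([519.8, 291. ]))
stack0 (array([0.5204, 0.2906, 0.0291]), 139, array([0.0271, 0.0824, 0.0839, 0.0851, 0.0859]), array([519.9, 290.5]))
pot0 (array([0.4884, 0.0207, 0.029 ]), 95, array([0.0182, 0.075 , 0.0766, 0.0778, 0.0786]), array([488.4,  20.6]))
stackT (array([0.5166, 0.2903, 0.0282]), 48, array([0.0223, 0.0809, 0.0837, 0.0862, 0.0872]), array([517.3, 289.7]))
potT (array([0.4852, 0.0197, 0.029 ]), 48, array([0.0077, 0.0738, 0.0758, 0.0777, 0.0793]), array([484.9,  19.2]))
held 0.185 (array([0.5187, 0.1809, 0.0291]), 151, array([0.1364, 0.5923, 0.5927, 0.5931, 0.5935]), array([518.1, 180.7]))
held 0.19 (array([0.5186, 0.1809, 0.029 ]), 140, array([0.1364, 0.5923, 0.5927, 0.5931, 0.5935]), array([518.3, 181. ]))
held 0.195 (array([0.5186, 0.181 , 0.029 ]), 52, array([0.1364, 0.5923, 0.5927, 0.5931, 0.5935]), array([518.1, 181.5]))
```

```bash
python3 -m jog '[{"slide":[2,-20,0],"delta_rot":[0,0,0],"jaw":55},{"slide":[2,-50,0],"delta_rot":[0,0,0],"jaw":55},{"slide":[2,-80,0],"delta_rot":[0,0,0],"jaw":55},{"slide":[2,-102,0],"delta_rot":[0,0,0],"jaw":55},{"slide":[2,-110,0],"delta_rot":[0,0,0],"jaw":55},{"slide":[2,-110,0],"delta_rot":[0,0,0],"jaw":55},{"slide":[2,-110,15],"delta_rot":[0,0,0],"jaw":55},{"slide":[2,-110,30],"delta_rot":[0,0,0],"jaw":55},{"slide":[2,-110,30],"delta_rot":[0,0,0],"jaw":55},{"slide":[2,-110,30],"delta_rot":[0,0,0],"jaw":55}]'; python3 - <<'E'
from cell import robot
from rim import *
from go import s
print(s['time_s'],s['eef_pos'],s['ft_force'],s['ee_rot'])
c=robot.capture('scene'); np.savez('scene3.npz',**c)
x,y,z=s['eef_pos']
print(rim(c,x,y,z+.0037,.004), rim(c,.52,.291,.084,.005))
E
```

```text
time_s: 4.83
eef_pos: [0.5191, 0.2868, 0.1552]
ee_rot: [1.0, -0.001, -0.001, 0.0]
ft_force: [0.6, 0.2, -0.9]
finger_gap: 0.0596
4.8333 [0.51913721 0.286774   0.15519134] [ 0.60476745  0.1666985  -0.85437465] [ 9.99999375e-01 -6.91016375e-04 -7.40615757e-04  4.73320806e-04]
(array([0.5215, 0.2853, 0.0292]), 93, array([0.0306, 0.5608, 0.5614, 0.5618, 0.5623]), array([521.8, 285.8])) (array([0.5203, 0.2907, 0.0291]), 79, array([0.0312, 0.5608, 0.5613, 0.5618, 0.5622]), array([520.7, 290.7]))
```

```bash
python3 -m jog '[{"slide":[-0.8,-5.2,0],"delta_rot":[0,0,0],"jaw":55},{"slide":[-0.8,-5.2,5],"delta_rot":[0,0,0],"jaw":55},{"slide":[-0.8,-5.2,10],"delta_rot":[0,0,0],"jaw":55},{"slide":[-0.8,-5.2,15],"delta_rot":[0,0,0],"jaw":55},{"slide":[-0.8,-5.2,20],"delta_rot":[0,0,0],"jaw":55},{"slide":[-0.8,-5.2,25],"delta_rot":[0,0,0],"jaw":55},{"slide":[-0.8,-5.2,30],"delta_rot":[0,0,0],"jaw":55},{"slide":[-0.8,-5.2,34],"delta_rot":[0,0,0],"jaw":55},{"slide":[-0.8,-5.2,38],"delta_rot":[0,0,0],"jaw":55},{"slide":[-0.8,-5.2,40],"delta_rot":[0,0,0],"jaw":55},{"slide":[-0.8,-5.2,40],"delta_rot":[0,0,0],"jaw":55}]'; python3 go.py .5185,.2920,.1043;  python3 - <<'E'
from cell import robot
from rim import *
from go import s
c=robot.capture('scene'); np.savez('scene4.npz',**c)
x,y,z=s['eef_pos']
print(rim(c,x,y,z+.0037,.004))
E
```

```text
time_s: 5.8
eef_pos: [0.5184, 0.2935, 0.1147]
ee_rot: [1.0, -0.0, -0.0, 0.0]
ft_force: [-0.6, 0.5, -1.8]
finger_gap: 0.0595
t 5.8 tcp [0.5184 0.2935 0.1147] F [-0.6  0.5 -1.8] gap 0.0595 j [0.46 0.57 1.84 0.   0.74 2.04]
(0.5185, 0.292, 0.1043) slide [0.1, 1.5, 10.4] rot [0.0003, 0.0007, -0.0003]
(array([0.5211, 0.2921, 0.0292]), 83, array([0.0421, 0.5204, 0.5209, 0.5213, 0.5219]), array([521.4, 292.1]))
```

```bash
python3 -m jog '[{"slide":[-0.6,1.4,0],"delta_rot":[0,0,0],"jaw":55},{"slide":[-0.6,1.4,2],"delta_rot":[0,0,0],"jaw":55},{"slide":[-0.6,1.4,4],"delta_rot":[0,0,0],"jaw":55},{"slide":[-0.6,1.4,6],"delta_rot":[0,0,0],"jaw":55},{"slide":[-0.6,1.4,7],"delta_rot":[0,0,0],"jaw":55},{"slide":[-0.6,1.4,8],"delta_rot":[0,0,0],"jaw":55},{"slide":[-0.6,1.4,9],"delta_rot":[0,0,0],"jaw":55},{"slide":[-0.6,1.4,9.5],"delta_rot":[0,0,0],"jaw":55},{"slide":[-0.6,1.4,9.5],"delta_rot":[0,0,0],"jaw":55}]'; python3 go.py .5185,.2920,.1043
```

```text
time_s: 6.6
eef_pos: [0.518, 0.2923, 0.1057]
ee_rot: [1.0, -0.0, -0.0, 0.0]
ft_force: [-0.2, -0.2, -1.3]
finger_gap: 0.0598
t 6.6 tcp [0.518  0.2923 0.1057] F [-0.2 -0.2 -1.3] gap 0.0598 j [0.46 0.58 1.85 0.   0.72 2.03]
(0.5185, 0.292, 0.1043) slide [0.5, 0.3, 1.4] rot [0.0, 0.0001, -0.0001]
```

```bash
python3 -m jog '[{"slide":[0,0,0.5],"delta_rot":[0,0,0],"jaw":55},{"slide":[0,0,1],"delta_rot":[0,0,0],"jaw":55},{"slide":[0,0,1.4],"delta_rot":[0,0,0],"jaw":55},{"slide":[0,0,1.4],"delta_rot":[0,0,0],"jaw":55}]'; python3 -m jog '[{"slide":[0,0,0.4],"delta_rot":[0,0,0],"jaw":55},{"slide":[0,0,0.8],"delta_rot":[0,0,0],"jaw":55},{"slide":[0,0,0.8],"delta_rot":[0,0,0],"jaw":55}]'
```

```text
time_s: 6.93
eef_pos: [0.5182, 0.2922, 0.1048]
ee_rot: [1.0, -0.0, 0.0, -0.0]
ft_force: [-0.8, -1.4, 6.5]
finger_gap: 0.0595
time_s: 7.18
eef_pos: [0.5185, 0.2921, 0.1046]
ee_rot: [1.0, 0.0, 0.001, -0.0]
ft_force: [-0.8, -4.1, 14.9]
finger_gap: 0.0598
```

```bash
python3 -m jog '[{"slide":[0,0,-0.8],"delta_rot":[0,0,0],"jaw":55},{"slide":[0,0,-0.8],"delta_rot":[0,0,0],"jaw":62},{"slide":[0,0,-0.8],"delta_rot":[0,0,0],"jaw":70},{"slide":[0,0,-0.8],"delta_rot":[0,0,0],"jaw":85},{"slide":[0,0,-0.8],"delta_rot":[0,0,0],"jaw":85},{"slide":[0,0,-0.8],"delta_rot":[0,0,0],"jaw":85},{"slide":[0,0,-10],"delta_rot":[0,0,0],"jaw":85},{"slide":[0,0,-30],"delta_rot":[0,0,0],"jaw":85},{"slide":[0,0,-70],"delta_rot":[0,0,0],"jaw":85},{"slide":[0,0,-110],"delta_rot":[0,0,0],"jaw":85},{"slide":[0,30,-110],"delta_rot":[0,0,0],"jaw":85},{"slide":[0,70,-110],"delta_rot":[0,0,0],"jaw":85}]'; python3 -m jog '[{"slide":[0,40,0],"delta_rot":[0,0,0],"jaw":85},{"slide":[0,80,0],"delta_rot":[0,0,0],"jaw":85},{"slide":[0,120,0],"delta_rot":[0,0,0],"jaw":85},{"slide":[0,160,0],"delta_rot":[0,0,0],"jaw":85}]';python3 - <<'E'
from cell import robot
from rim import *
from go import to,s
to(.5365,-.2615,.2); to(.5365,-.2615,.118)
for n,x in(("scene",.520),("top",.517)):
    c=robot.capture(n); np.savez(f'{n}5.npz',**c)
    print(n,rim(c,x,.291,.108),rim(c,x,.291,.084,.004))
    u,v=proj(c,[.52,.291,.08]).astype(int); f=c['frame'][v-35:v+35,u-35:u+35]
    cv2.imwrite(f'pics/nest_{n}.png',cv2.resize(f,(350,350),interpolation=2)[:,:,::-1])
cv2.imwrite('pics/nest.png',np.hstack([cv2.imread('pics/nest_scene.png'),cv2.imread('pics/nest_top.png')]))
E
```

```text
time_s: 8.18
eef_pos: [0.5196, 0.2241, 0.2169]
ee_rot: [1.0, 0.001, 0.003, -0.001]
ft_force: [0.5, -0.8, -0.6]
finger_gap: 0.0852
time_s: 8.52
eef_pos: [0.5176, 0.0606, 0.2144]
ee_rot: [1.0, 0.0, 0.0, -0.0]
ft_force: [0.3, 0.5, -0.4]
finger_gap: 0.0851
(0.5365, -0.2615, 0.2) slide [18.8, 322.1, 14.4] rot [-0.0, -0.0008, 0.0002]
(0.5365, -0.2615, 0.118) slide [18.7, 322.1, 96.4] rot [-0.0, -0.0008, 0.0002]
scene (array([0.521 , 0.2911, 0.029 ]), 136, array([0.0366, 0.1056, 0.1073, 0.1087, 0.1097]), array([520.1, 289.9])) (array([0.524 , 0.2901, 0.0261]), 119, array([0.0366, 0.1056, 0.1073, 0.1087, 0.1097]), array([521.1, 291. ]))
top (array([0.5174, 0.2906, 0.0282]), 44, array([0.0456, 0.1036, 0.1074, 0.1091, 0.1107]), array([516.4, 290.3])) (array([0.516 , 0.2894, 0.0256]), 65, array([0.0456, 0.1036, 0.1074, 0.1091, 0.1107]), array([516.9, 290.9]))
```

View pics/nest.png

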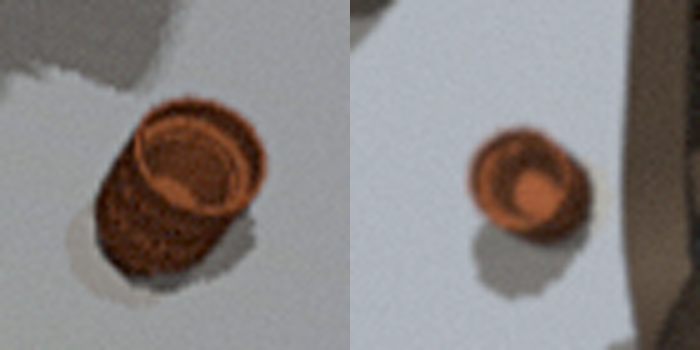

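The picture shows the pot nested in the stack. Its rim is level at z≈0.108 and centred, at (200,155) in the left half and (522,180) in the right half. Next is the probe.

```bash
python3 -m jog '[{"slide":[4,40,0],"delta_rot":[0,0,0],"jaw":85},{"slide":[8,80,0],"delta_rot":[0,0,0],"jaw":85},{"slide":[10,120,0],"delta_rot":[0,0,0],"jaw":80},{"slide":[12,160,0],"delta_rot":[0,0,0],"jaw":70},{"slide":[14,200,0],"delta_rot":[0,0,0],"jaw":60},{"slide":[16,240,0],"delta_rot":[0,0,0],"jaw":50},{"slide":[18,280,0],"delta_rot":[0,0,0],"jaw":50},{"slide":[18.8,310,0],"delta_rot":[0,0,0],"jaw":50},{"slide":[18.8,322,0],"delta_rot":[0,0,0],"jaw":50},{"slide":[18.8,322,0],"delta_rot":[0,0,0],"jaw":50},{"slide":[18.8,322,20],"delta_rot":[0,0,0],"jaw":50},{"slide":[18.8,322,40],"delta_rot":[0,0,0],"jaw":50}]';python3 -m jog '[{"slide":[0,0,0],"delta_rot":[0,0,0],"jaw":50}]'; python3 - <<'E'
from cell import robot
from m import *
from go import to,s
print(s['joints'].round(2)); to(.5365,-.2615,.118)
G={}
for n in("scene","top"):
    c=robot.capture(n); np.savez(f'{n}6.npz',**c); G[n]=c
    print(n,'groove',groove(c,[.522,-.0013,-.201]))
    W=cloud(c); f=c['frame'].astype(int)
    m=(np.hypot(W[...,0]-.536,W[...,1]+.261)<.035)&(f[...,0]>1.6*f[...,2])&(W[...,2]>.128)&(W[...,2]<.145)
    p=W[m]; 
    if len(p)>8: print('grip',len(p),cv2.minAreaRect((p[:,:2]*1e3).astype(np.float32)),p[:,2].mean())
c=G['scene'];u,v=proj(c,[.536,-.261,.15]).astype(int); f=c['frame'][v-40:v+40,u-50:u+50]
cv2.imwrite('pics/pre.png',cv2.resize(f,(600,480),interpolation=2)[:,:,::-1])
E
```

```text
time_s: 9.62
eef_pos: [0.5374, -0.259, 0.1744]
ee_rot: [1.0, -0.0, 0.001, 0.0]
ft_force: [0.5, 0.2, -1.0]
finger_gap: 0.0501
time_s: 9.7
eef_pos: [0.5351, -0.2574, 0.1709]
ee_rot: [1.0, 0.0, -0.002, -0.001]
ft_force: [-0.8, 0.7, -0.4]
finger_gap: 0.0499
[-0.5   0.49  1.8   0.    0.85  1.07]
(0.5365, -0.2615, 0.118) slide [1.6, 4.2, 52.9] rot [-0.0026, 0.0041, 0.0004]
scene groove (array([ 0.52316919, -0.00132304, -0.19979967]), np.float64(-79.57626342773438))
grip 97 ((539.3853759765625, -259.3848876953125), (36.889068603515625, 16.58859634399414), 0.3302980065345764) 0.13445313576632742
top groove (array([ 0.53256835,  0.0042981 , -0.31340365]), np.float64(-1.6070785522460938))
```

View pics/pre.png

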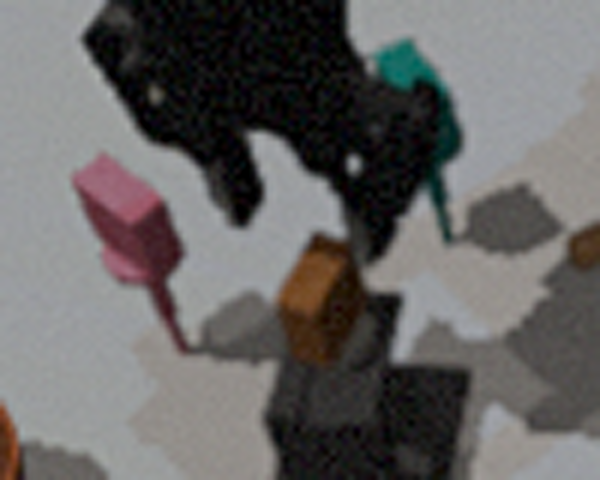

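```bash
python3 -m jog '[{"slide":[1,3.2,0],"delta_rot":[0,0,0],"jaw":50},{"slide":[1,3.2,15],"delta_rot":[0,0,0],"jaw":50},{"slide":[1,3.2,30],"delta_rot":[0,0,0],"jaw":50},{"slide":[1,3.2,45],"delta_rot":[0,0,0],"jaw":50},{"slide":[1,3.2,53],"delta_rot":[0,0,0],"jaw":50},{"slide":[1,3.2,53],"delta_rot":[0,0,0],"jaw":50},{"slide":[1,3.2,53],"delta_rot":[0,0,0],"jaw":50},{"slide":[1,3.2,53],"delta_rot":[0,0,0],"jaw":50}]'; python3 go.py .5365,-.2607,.117
```

```text
time_s: 10.47
eef_pos: [0.5384, -0.2632, 0.1217]
ee_rot: [1.0, -0.0, 0.001, 0.0]
ft_force: [-0.4, 0.3, 0.1]
finger_gap: 0.0497
t 10.47 tcp [ 0.5384 -0.2632  0.1217] F [-0.4  0.3  0.1] gap 0.0497 j [-0.51  0.56  1.83  0.    0.75  1.07]
(0.5365, -0.2607, 0.117) slide [-1.9, -2.5, 4.7] rot [0.0007, -0.0013, -0.0001]
```

```bash
python3 -m jog '[{"slide":[-1,-2.3,4],"delta_rot":[0,0,0],"jaw":50},{"slide":[-1,-2.3,4],"delta_rot":[0,0,0],"jaw":40},{"slide":[-1,-2.3,4],"delta_rot":[0,0,0],"jaw":32},{"slide":[-1,-2.3,4],"delta_rot":[0,0,0],"jaw":27},{"slide":[-1,-2.3,4],"delta_rot":[0,0,0],"jaw":23},{"slide":[-1,-2.3,4],"delta_rot":[0,0,0],"jaw":20},{"slide":[-1,-2.3,4],"delta_rot":[0,0,0],"jaw":15},{"slide":[-1,-2.3,4],"delta_rot":[0,0,0],"jaw":12},{"slide":[-1,-2.3,4],"delta_rot":[0,0,0],"jaw":12},{"slide":[-1,-2.3,4],"delta_rot":[0,0,0],"jaw":12}]' 60; python3 go.py .5365,-.2607,.117
```

```text
time_s: 11.3
eef_pos: [0.5368, -0.2606, 0.1169]
ee_rot: [1.0, -0.0, 0.0, -0.0]
ft_force: [-1.5, 2.9, 6.1]
finger_gap: 0.0198
t 11.3 tcp [ 0.5368 -0.2606  0.1169] F [-1.5  2.9  6.1] gap 0.0198 j [-0.5   0.56  1.84  0.    0.74  1.07]
(0.5365, -0.2607, 0.117) slide [-0.3, 0.1, -0.1] rot [-0.0, -0.0002, -0.0002]
```

```bash
python3 -m jog '[{"slide":[0,0,-3],"delta_rot":[0,0,0],"jaw":12},{"slide":[0,0,-10],"delta_rot":[0,0,0],"jaw":12},{"slide":[0,0,-22],"delta_rot":[0,0,0],"jaw":12},{"slide":[0,0,-38],"delta_rot":[0,0,0],"jaw":12},{"slide":[0,0,-58],"delta_rot":[0,0,0],"jaw":12},{"slide":[0,0,-78],"delta_rot":[0,0,0],"jaw":12},{"slide":[0,0,-98],"delta_rot":[0,0,0],"jaw":12},{"slide":[0,0,-110],"delta_rot":[0,0,0],"jaw":12},{"slide":[0,0,-110],"delta_rot":[0,0,0],"jaw":12}]'; python3 - <<'E'
from cell import robot
from m import *
from go import to,s
print(s['time_s'],s['eef_pos'],s['ft_force'],s['finger_gap'])
p=[.5225,-.0013,-.2005]
for P in([68,-35],[-35,-35],[-35,68],[84,-35]):
    w=pw(*p,np.array([P])/1e3)[0]; print(P,w.round(4)); to(w[0],w[1],.2269)
c=robot.capture('scene'); np.savez('scene7.npz',**c)
x,y,z=s['eef_pos']
u,v=proj(c,[x,y,z-.06]).astype(int);print(u,v,[proj(c,[x,y,z-k]).round(1).tolist() for k in(.105,.03,.009)]); f=c['frame'][v-40:v+40,u-40:u+40]
cv2.imwrite('pics/probe.png',cv2.resize(f,(560,560),interpolation=2)[:,:,::-1])
E
```

```text
time_s: 12.05
eef_pos: [0.538, -0.2614, 0.2304]
ee_rot: [1.0, -0.0, 0.002, 0.001]
ft_force: [1.4, -0.0, -1.6]
finger_gap: 0.0191
12.05 [ 0.53802292 -0.26139834  0.2303755 ] [ 1.39789889 -0.01527485 -1.58659232] 0.019052893421875338
[68, -35] [ 0.5822 -0.0491]
(np.float64(0.5821671873326266), np.float64(-0.04914168429114128), 0.2269) slide [44.1, -212.3, 3.2] rot [0.0024, -0.0044, -0.0002]
[-35, -35] [ 0.4812 -0.0286]
(np.float64(0.4812305739034453), np.float64(-0.028628272350461788), 0.2269) slide [-56.9, -232.8, 2.7] rot [0.0024, -0.0044, -0.0002]
[-35, 68] [0.5017 0.0723]
(np.float64(0.5017439858441248), np.float64(0.07230834107871954), 0.2269) slide [-36.4, -333.7, 2.5] rot [0.0024, -0.0044, -0.0002]
[84, -35] [ 0.5978 -0.0523]
(np.float64(0.5978466612633732), np.float64(-0.052328233718819644), 0.2269) slide [59.8, -209.1, 3.2] rot [0.0024, -0.0044, -0.0002]
192 154 [[196.2, 165.9], [190.2, 146.3], [188.4, 140.3]]
```

View pics/probe.png

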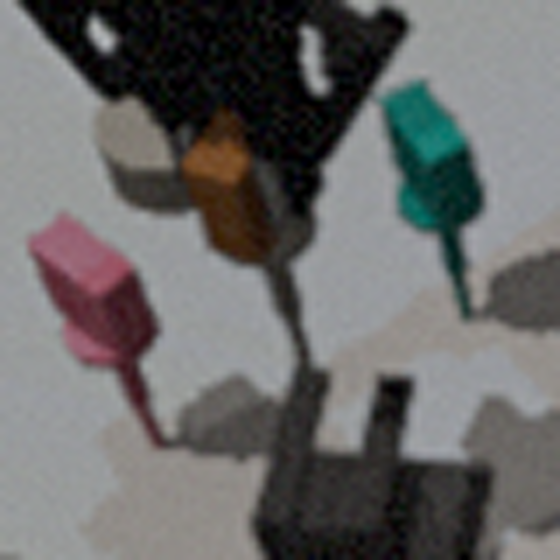

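```bash
python3 -m jog '[{"slide":[4,-20,0],"delta_rot":[0,0,0],"jaw":12},{"slide":[10,-50,0],"delta_rot":[0,0,0],"jaw":12},{"slide":[18,-85,0],"delta_rot":[0,0,0],"jaw":12},{"slide":[26,-125,0],"delta_rot":[0,0,0],"jaw":12},{"slide":[34,-160,0],"delta_rot":[0,0,0],"jaw":12},{"slide":[40,-190,0],"delta_rot":[0,0,0],"jaw":12},{"slide":[44,-207,15],"delta_rot":[0,0,0],"jaw":12},{"slide":[44,-212,40],"delta_rot":[0,0,0],"jaw":12},{"slide":[44,-212,60],"delta_rot":[0,0,0],"jaw":12},{"slide":[44,-212,77],"delta_rot":[0,0,0],"jaw":12},{"slide":[44,-212,85],"delta_rot":[0,0,0],"jaw":12},{"slide":[44,-212,85],"delta_rot":[0,0,0],"jaw":12}]';python3 -m jog '[{"slide":[0,0,0],"delta_rot":[0,0,0],"jaw":12},{"slide":[0,0,0],"delta_rot":[0,0,0],"jaw":12}]'; python3 go.py .5822,-.0491,.145 .5822,-.0491,.127
```

```text
time_s: 13.1
eef_pos: [0.5792, -0.0485, 0.1393]
ee_rot: [1.0, -0.0, -0.002, -0.0]
ft_force: [-0.4, 0.1, -1.1]
finger_gap: 0.0193
time_s: 13.27
eef_pos: [0.5812, -0.0489, 0.1424]
ee_rot: [1.0, -0.0, 0.0, 0.0]
ft_force: [0.7, 0.0, -0.9]
finger_gap: 0.0197
t 13.27 tcp [ 0.5812 -0.0489  0.1424] F [ 0.7  0.  -0.9] gap 0.0197 j [-0.14  0.51  1.85 -0.    0.78  1.44]
(0.5822, -0.0491, 0.145) slide [1.0, 0.2, -2.6] rot [0.0001, -0.001, -0.0004]
(0.5822, -0.0491, 0.127) slide [1.0, 0.2, 15.4] rot [0.0001, -0.001, -0.0004]
```

```bash
python3 -m jog '[{"slide":[1,0.2,4],"delta_rot":[0,0,0],"jaw":12},{"slide":[1,0.2,8],"delta_rot":[0,0,0],"jaw":12},{"slide":[1,0.2,12],"delta_rot":[0,0,0],"jaw":12},{"slide":[1,0.2,15],"delta_rot":[0,0,0],"jaw":12},{"slide":[1,0.2,15],"delta_rot":[0,0,0],"jaw":12},{"slide":[1,0.2,15],"delta_rot":[0,0,0],"jaw":12}]'; python3 - <<'E'
from cell import robot
from m import *
from go import to,s
print(s['time_s'],s['eef_pos'],s['ft_force'])
c=robot.capture('scene'); np.savez('scene8.npz',**c)
x,y,z=s['eef_pos']; p=[.5226,-.0013,-.2012]
u,v=proj(c,[x,y,z-.1]).astype(int); k=9; f=cv2.resize(c['frame'][v-32:v+32,u-40:u+40],None,fx=k,fy=k,interpolation=2).copy()
q=lambda P:tuple(((proj(c,P)-[u-40,v-32]+.5)*k).astype(int).tolist())
for P in([68,-35],[80,-41],[80,-29],[50,-29],[50,-41]):
    w=pw(*p,np.array([P])/1e3)[0]; cv2.circle(f,q([*w,.016]),3,(0,255,0),-1)
cv2.circle(f,q([x,y,z-.105]),3,(255,0,0),-1)
cv2.imwrite('pics/start.png',f[:,:,::-1]); print(q([x,y,z-.105]))
E
```

```text
time_s: 13.77
eef_pos: [0.5816, -0.0488, 0.1264]
ee_rot: [1.0, -0.0, -0.0, -0.0]
ft_force: [1.0, 0.1, -0.8]
finger_gap: 0.0196
13.7667 [ 0.5815817  -0.04884635  0.12637465] [ 0.97613012  0.13609605 -0.84538283]
(366, 307)
```

View pics/start.png

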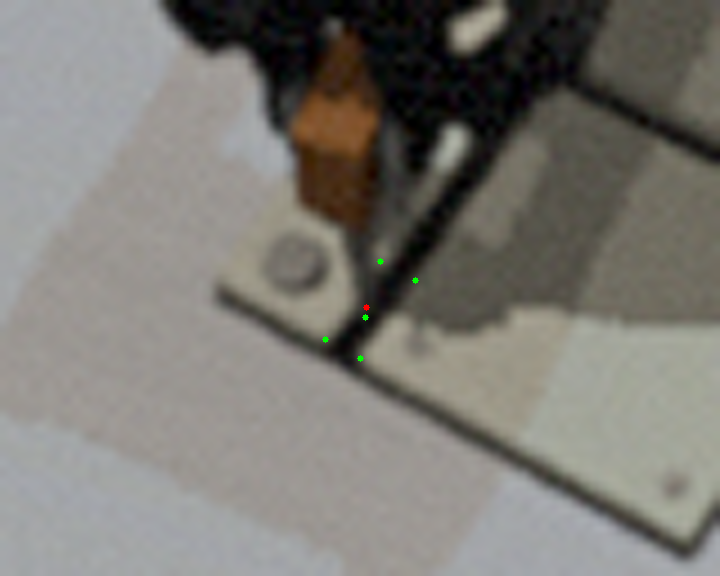

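The picture shows the tip at (366,307), centred over the groove beside the boss at (296,263), and the projected groove edges match the visible groove. I'm lowering it into the joint.

```bash
python3 -m jog '[{"slide":[0.4,0,2],"delta_rot":[0,0,0],"jaw":12},{"slide":[0.4,0,4],"delta_rot":[0,0,0],"jaw":12},{"slide":[0.4,0,6],"delta_rot":[0,0,0],"jaw":12},{"slide":[0.4,0,8],"delta_rot":[0,0,0],"jaw":12},{"slide":[0.4,0,10],"delta_rot":[0,0,0],"jaw":12},{"slide":[0.4,0,12],"delta_rot":[0,0,0],"jaw":12},{"slide":[0.4,0,13.5],"delta_rot":[0,0,0],"jaw":12},{"slide":[0.4,0,13.5],"delta_rot":[0,0,0],"jaw":12},{"slide":[0.4,0,13.5],"delta_rot":[0,0,0],"jaw":12}]'; cat > tr.py <<'E'
import sys
from m import *
from go import to,s
p=[.5226,-.0013,-.2012]; c,n=np.cos(p[2]),np.sin(p[2])
d=s['eef_pos'][:2]-p[:2]; print('t',round(s['time_s'],2),'panel xy mm',np.round(1e3*np.array([c*d[0]+n*d[1],-n*d[0]+c*d[1]]),1),'tip z',round(1e3*(s['eef_pos'][2]-.105),1),'F',s['ft_force'].round(1))
for a in sys.argv[1:]:
    w=pw(*p,np.array([eval(a)])/1e3)[0]; to(w[0],w[1],.1125)
E
python3 tr.py 68,-35 32,-35 -35,-35 -35,0 -35,68
```

```text
time_s: 14.57
eef_pos: [0.5821, -0.0489, 0.113]
ee_rot: [1.0, -0.0, -0.0, -0.0]
ft_force: [-0.1, 0.3, -1.1]
finger_gap: 0.0194
t 14.57 panel xy mm [ 67.8 -34.7] tip z 8.0 F [-0.1  0.3 -1.1]
(np.float64(0.5822336835378975), np.float64(-0.04918343959765098), 0.1125) slide [0.1, 0.3, 0.5] rot [-0.0, 0.0002, -0.0002]
(np.float64(0.5469598946519659), np.float64(-0.041989009972535796), 0.1125) slide [-35.1, -6.9, 0.5] rot [-0.0, 0.0002, -0.0002]
(np.float64(0.48131145422537125), np.float64(-0.028599377059126987), 0.1125) slide [-100.8, -20.2, 0.5] rot [-0.0, 0.0002, -0.0002]
(np.float64(0.4883060385831221), np.float64(0.00569458435775087), 0.1125) slide [-93.8, -54.5, 0.5] rot [-0.0, 0.0002, -0.0002]
(np.float64(0.5018955167638952), np.float64(0.07232285225339928), 0.1125) slide [-80.2, -121.2, 0.5] rot [-0.0, 0.0002, -0.0002]
```

```bash
python3 -m jog '[{"slide":[-1.5,0,0.3],"delta_rot":[0,0,0],"jaw":12},{"slide":[-4,-0.6,0.3],"delta_rot":[0,0,0],"jaw":12},{"slide":[-7,-1.2,0.3],"delta_rot":[0,0,0],"jaw":12},{"slide":[-10,-1.8,0.3],"delta_rot":[0,0,0],"jaw":12},{"slide":[-13,-2.4,0.3],"delta_rot":[0,0,0],"jaw":12},{"slide":[-16,-3,0.3],"delta_rot":[0,0,0],"jaw":12},{"slide":[-19,-3.6,0.3],"delta_rot":[0,0,0],"jaw":12},{"slide":[-22,-4.2,0.3],"delta_rot":[0,0,0],"jaw":12},{"slide":[-25,-4.8,0.3],"delta_rot":[0,0,0],"jaw":12},{"slide":[-28,-5.4,0.3],"delta_rot":[0,0,0],"jaw":12},{"slide":[-30,-5.8,0.3],"delta_rot":[0,0,0],"jaw":12},{"slide":[-30,-5.8,0.3],"delta_rot":[0,0,0],"jaw":12}]'; python3 tr.py 32,-35  -35,-35
```

```text
time_s: 15.57
eef_pos: [0.5516, -0.043, 0.1128]
ee_rot: [1.0, -0.0, -0.0, -0.0]
ft_force: [0.7, 0.3, -0.7]
finger_gap: 0.0194
t 15.57 panel xy mm [ 36.8 -35. ] tip z 7.8 F [ 0.7  0.3 -0.7]
(np.float64(0.5469598946519659), np.float64(-0.041989009972535796), 0.1125) slide [-4.7, -1.0, 0.3] rot [-0.0001, 0.0003, -0.0002]
(np.float64(0.48131145422537125), np.float64(-0.028599377059126987), 0.1125) slide [-70.3, -14.3, 0.3] rot [-0.0001, 0.0003, -0.0002]
```

```bash
python3 -m jog '[{"slide":[-2,-0.4,0],"delta_rot":[0,0,0],"jaw":12},{"slide":[-5,-1,0],"delta_rot":[0,0,0],"jaw":12},{"slide":[-8,-1.6,0],"delta_rot":[0,0,0],"jaw":12},{"slide":[-11,-2.2,0],"delta_rot":[0,0,0],"jaw":12},{"slide":[-14,-2.8,0],"delta_rot":[0,0,0],"jaw":12},{"slide":[-17,-3.5,0],"delta_rot":[0,0,0],"jaw":12},{"slide":[-20,-4.1,0],"delta_rot":[0,0,0],"jaw":12},{"slide":[-23,-4.7,0],"delta_rot":[0,0,0],"jaw":12},{"slide":[-26,-5.3,0],"delta_rot":[0,0,0],"jaw":12},{"slide":[-29,-5.9,0],"delta_rot":[0,0,0],"jaw":12},{"slide":[-32,-6.5,0],"delta_rot":[0,0,0],"jaw":12},{"slide":[-35,-7.1,0],"delta_rot":[0,0,0],"jaw":12}]'; python3 tr.py -35,-35
```

```text
time_s: 16.57
eef_pos: [0.5168, -0.0359, 0.1128]
ee_rot: [1.0, -0.0, -0.0, -0.0]
ft_force: [-0.4, 0.9, -1.8]
finger_gap: 0.0193
t 16.57 panel xy mm [  1.3 -35. ] tip z 7.8 F [-0.4  0.9 -1.8]
(np.float64(0.48131145422537125), np.float64(-0.028599377059126987), 0.1125) slide [-35.5, -7.3, 0.3] rot [-0.0, 0.0, -0.0002]
```

```bash
python3 -m jog '[{"slide":[-3,-0.6,0],"delta_rot":[0,0,0],"jaw":12},{"slide":[-6,-1.2,0],"delta_rot":[0,0,0],"jaw":12},{"slide":[-9.5,-1.9,0],"delta_rot":[0,0,0],"jaw":12},{"slide":[-13,-2.6,0],"delta_rot":[0,0,0],"jaw":12},{"slide":[-16.5,-3.3,0],"delta_rot":[0,0,0],"jaw":12},{"slide":[-20,-4,0],"delta_rot":[0,0,0],"jaw":12},{"slide":[-23.5,-4.7,0],"delta_rot":[0,0,0],"jaw":12},{"slide":[-27,-5.4,0],"delta_rot":[0,0,0],"jaw":12},{"slide":[-30.5,-6.2,0],"delta_rot":[0,0,0],"jaw":12},{"slide":[-33.5,-6.8,0],"delta_rot":[0,0,0],"jaw":12},{"slide":[-35,-7.2,0],"delta_rot":[0,0,0],"jaw":12},{"slide":[-35,-7.2,0],"delta_rot":[0,0,0],"jaw":12}]'; python3 tr.py -35,-35 -35,0 -35,68
```

```text
time_s: 17.57
eef_pos: [0.4818, -0.0287, 0.1128]
ee_rot: [1.0, -0.0, -0.0, -0.0]
ft_force: [-0.4, -0.1, -1.9]
finger_gap: 0.0195
t 17.57 panel xy mm [-34.5 -35. ] tip z 7.8 F [-0.4 -0.1 -1.9]
(np.float64(0.48131145422537125), np.float64(-0.028599377059126987), 0.1125) slide [-0.5, -0.1, 0.3] rot [-0.0, 0.0002, -0.0001]
(np.float64(0.4883060385831221), np.float64(0.00569458435775087), 0.1125) slide [6.5, -34.4, 0.3] rot [-0.0, 0.0002, -0.0001]
(np.float64(0.5018955167638952), np.float64(0.07232285225339928), 0.1125) slide [20.1, -101.0, 0.3] rot [-0.0, 0.0002, -0.0001]
```

```bash
python3 -m jog '[{"slide":[-0.2,-2,0],"delta_rot":[0,0,0],"jaw":12},{"slide":[0.5,-5,0],"delta_rot":[0,0,0],"jaw":12},{"slide":[1.1,-8,0],"delta_rot":[0,0,0],"jaw":12},{"slide":[1.7,-11,0],"delta_rot":[0,0,0],"jaw":12},{"slide":[2.4,-14,0],"delta_rot":[0,0,0],"jaw":12},{"slide":[3,-17,0],"delta_rot":[0,0,0],"jaw":12},{"slide":[3.6,-20,0],"delta_rot":[0,0,0],"jaw":12},{"slide":[4.2,-23,0],"delta_rot":[0,0,0],"jaw":12},{"slide":[4.8,-26,0],"delta_rot":[0,0,0],"jaw":12},{"slide":[5.4,-29,0],"delta_rot":[0,0,0],"jaw":12},{"slide":[6,-32,0],"delta_rot":[0,0,0],"jaw":12},{"slide":[6.6,-35,0],"delta_rot":[0,0,0],"jaw":12}]'; python3 tr.py -35,0 -35,68
```

```text
time_s: 18.57
eef_pos: [0.4888, 0.0065, 0.1128]
ee_rot: [1.0, -0.0, 0.0, -0.0]
ft_force: [0.7, 0.2, -1.5]
finger_gap: 0.0195
t 18.57 panel xy mm [-34.7   0.9] tip z 7.8 F [ 0.7  0.2 -1.5]
(np.float64(0.4883060385831221), np.float64(0.00569458435775087), 0.1125) slide [-0.5, 0.9, 0.3] rot [-0.0, -0.0, -0.0002]
(np.float64(0.5018955167638952), np.float64(0.07232285225339928), 0.1125) slide [13.1, -65.8, 0.3] rot [-0.0, -0.0, -0.0002]
```

```bash
python3 -m jog '[{"slide":[0.5,-3,0],"delta_rot":[0,0,0],"jaw":12},{"slide":[1.1,-6,0],"delta_rot":[0,0,0],"jaw":12},{"slide":[1.7,-9,0],"delta_rot":[0,0,0],"jaw":12},{"slide":[2.3,-12,0],"delta_rot":[0,0,0],"jaw":12},{"slide":[2.9,-15,0],"delta_rot":[0,0,0],"jaw":12},{"slide":[3.5,-18,0],"delta_rot":[0,0,0],"jaw":12},{"slide":[4.1,-21,0],"delta_rot":[0,0,0],"jaw":12},{"slide":[4.7,-24,0],"delta_rot":[0,0,0],"jaw":12},{"slide":[5.3,-27,0],"delta_rot":[0,0,0],"jaw":12},{"slide":[5.9,-30,0],"delta_rot":[0,0,0],"jaw":12},{"slide":[6.5,-33,0],"delta_rot":[0,0,0],"jaw":12},{"slide":[7.1,-36,0],"delta_rot":[0,0,0],"jaw":12}]'; python3 tr.py -35,68
```

```text
time_s: 19.57
eef_pos: [0.4959, 0.0426, 0.1128]
ee_rot: [1.0, -0.0, -0.0, -0.0]
ft_force: [-0.0, -0.6, -1.5]
finger_gap: 0.0192
t 19.57 panel xy mm [-34.9  37.6] tip z 7.8 F [-0.  -0.6 -1.5]
(np.float64(0.5018955167638952), np.float64(0.07232285225339928), 0.1125) slide [6.0, -29.8, 0.3] rot [-0.0, 0.0, -0.0002]
```

```bash
python3 -m jog '[{"slide":[0.6,-3,0],"delta_rot":[0,0,0],"jaw":12},{"slide":[1.2,-6,0],"delta_rot":[0,0,0],"jaw":12},{"slide":[1.8,-9,0],"delta_rot":[0,0,0],"jaw":12},{"slide":[2.4,-12,0],"delta_rot":[0,0,0],"jaw":12},{"slide":[3,-15,0],"delta_rot":[0,0,0],"jaw":12},{"slide":[3.6,-18,0],"delta_rot":[0,0,0],"jaw":12},{"slide":[4.2,-21,0],"delta_rot":[0,0,0],"jaw":12},{"slide":[4.8,-24,0],"delta_rot":[0,0,0],"jaw":12},{"slide":[5.4,-27,0],"delta_rot":[0,0,0],"jaw":12},{"slide":[6,-29.5,0],"delta_rot":[0,0,0],"jaw":12},{"slide":[6,-29.5,0],"delta_rot":[0,0,0],"jaw":12},{"slide":[6,-29.5,0],"delta_rot":[0,0,0],"jaw":12}]'; python3 tr.py -35,68; python3 go.py .5368,-.2606,.23
```

```text
time_s: 20.57
eef_pos: [0.5019, 0.0719, 0.1128]
ee_rot: [1.0, 0.0, 0.0, -0.0]
ft_force: [0.2, -0.3, -0.8]
finger_gap: 0.0193
t 20.57 panel xy mm [-34.9  67.6] tip z 7.8 F [ 0.2 -0.3 -0.8]
(np.float64(0.5018955167638952), np.float64(0.07232285225339928), 0.1125) slide [0.0, -0.4, 0.3] rot [-0.0, -0.0, 0.0001]
t 20.57 tcp [0.5019 0.0719 0.1128] F [ 0.2 -0.3 -0.8] gap 0.0193 j [0.08 0.48 2.04 0.   0.62 1.65]
(0.5368, -0.2606, 0.23) slide [34.9, 332.5, -117.2] rot [-0.0, -0.0, 0.0001]
```

```bash
python3 -m jog '[{"slide":[0,0,-2],"delta_rot":[0,0,0],"jaw":12},{"slide":[0,0,-5],"delta_rot":[0,0,0],"jaw":12},{"slide":[0,0,-9],"delta_rot":[0,0,0],"jaw":12},{"slide":[0,0,-14],"delta_rot":[0,0,0],"jaw":12},{"slide":[0,0,-22],"delta_rot":[0,0,0],"jaw":12},{"slide":[0,0,-40],"delta_rot":[0,0,0],"jaw":12},{"slide":[0,0,-65],"delta_rot":[0,0,0],"jaw":12},{"slide":[0,0,-95],"delta_rot":[0,0,0],"jaw":12},{"slide":[0,0,-117],"delta_rot":[0,0,0],"jaw":12},{"slide":[2,20,-117],"delta_rot":[0,0,0],"jaw":12},{"slide":[5,50,-117],"delta_rot":[0,0,0],"jaw":12},{"slide":[8,85,-117],"delta_rot":[0,0,0],"jaw":12}]'; python3 -m jog '[{"slide":[4,35,0],"delta_rot":[0,0,0],"jaw":12},{"slide":[8,70,0],"delta_rot":[0,0,0],"jaw":12},{"slide":[12,105,0],"delta_rot":[0,0,0],"jaw":12},{"slide":[16,140,0],"delta_rot":[0,0,0],"jaw":12},{"slide":[20,175,0],"delta_rot":[0,0,0],"jaw":12},{"slide":[24,210,0],"delta_rot":[0,0,0],"jaw":12},{"slide":[26,233,0],"delta_rot":[0,0,0],"jaw":12},{"slide":[27,245,0],"delta_rot":[0,0,0],"jaw":12},{"slide":[27,247,0],"delta_rot":[0,0,0],"jaw":12},{"slide":[27,247,0],"delta_rot":[0,0,0],"jaw":12},{"slide":[27,247,0],"delta_rot":[0,0,0],"jaw":12}]'; python3 go.py .5368,-.2606,.230 .5368,-.2606,.117
```

```text
time_s: 21.57
eef_pos: [0.5101, -0.0133, 0.2313]
ee_rot: [1.0, 0.001, 0.001, -0.0]
ft_force: [0.8, -0.6, -1.8]
finger_gap: 0.0193
time_s: 22.48
eef_pos: [0.5365, -0.2592, 0.23]
ee_rot: [1.0, 0.0, -0.0, -0.0]
ft_force: [-0.9, 0.4, -2.5]
finger_gap: 0.0193
t 22.48 tcp [ 0.5365 -0.2592  0.23  ] F [-0.9  0.4 -2.5] gap 0.0193 j [-0.5   0.42  1.74  0.    0.97  1.07]
(0.5368, -0.2606, 0.23) slide [0.3, 1.4, -0.0] rot [-0.0005, 0.0003, 0.0001]
(0.5368, -0.2606, 0.117) slide [0.3, 1.5, 113.0] rot [-0.0005, 0.0003, 0.0001]
```

```bash
python3 -m jog '[{"slide":[0.3,1.4,0],"delta_rot":[0,0,0],"jaw":12},{"slide":[0.3,1.4,10],"delta_rot":[0,0,0],"jaw":12},{"slide":[0.3,1.4,18],"delta_rot":[0,0,0],"jaw":12},{"slide":[0.3,1.4,18],"delta_rot":[0,0,0],"jaw":12},{"slide":[0.3,1.4,18],"delta_rot":[0,0,0],"jaw":12},{"slide":[0.3,1.4,18],"delta_rot":[0,0,0],"jaw":12}]'; python3 go.py .5368,-.2606,.117
```

```text
time_s: 22.98
eef_pos: [0.5371, -0.2614, 0.2116]
ee_rot: [1.0, 0.0, -0.0, -0.0]
ft_force: [0.1, -0.2, -1.4]
finger_gap: 0.0192
t 22.98 tcp [ 0.5371 -0.2614  0.2116] F [ 0.1 -0.2 -1.4] gap 0.0192 j [-0.5   0.45  1.76  0.    0.94  1.07]
(0.5368, -0.2606, 0.117) slide [-0.3, -0.8, 94.6] rot [-0.0002, 0.0004, 0.0]
```

```bash
python3 -m jog '[{"slide":[-0.3,-0.6,0],"delta_rot":[0,0,0],"jaw":12},{"slide":[-0.3,-0.6,8],"delta_rot":[0,0,0],"jaw":12},{"slide":[-0.3,-0.6,16],"delta_rot":[0,0,0],"jaw":12},{"slide":[-0.3,-0.6,24],"delta_rot":[0,0,0],"jaw":12},{"slide":[-0.3,-0.6,32],"delta_rot":[0,0,0],"jaw":12},{"slide":[-0.3,-0.6,40],"delta_rot":[0,0,0],"jaw":12},{"slide":[-0.3,-0.6,48],"delta_rot":[0,0,0],"jaw":12},{"slide":[-0.3,-0.6,56],"delta_rot":[0,0,0],"jaw":12},{"slide":[-0.3,-0.6,64],"delta_rot":[0,0,0],"jaw":12},{"slide":[-0.3,-0.6,72],"delta_rot":[0,0,0],"jaw":12},{"slide":[-0.3,-0.6,78],"delta_rot":[0,0,0],"jaw":12},{"slide":[-0.3,-0.6,78],"delta_rot":[0,0,0],"jaw":12}]'; python3 go.py .5368,-.2606,.117
```

```text
time_s: 23.98
eef_pos: [0.5362, -0.2607, 0.1323]
ee_rot: [1.0, -0.0, -0.001, -0.0]
ft_force: [-0.3, 0.0, -1.4]
finger_gap: 0.0192
t 23.98 tcp [ 0.5362 -0.2607  0.1323] F [-0.3  0.  -1.4] gap 0.0192 j [-0.5   0.54  1.83 -0.    0.77  1.07]
(0.5368, -0.2606, 0.117) slide [0.7, -0.1, 15.3] rot [-0.0009, 0.0016, -0.0002]
```

```bash
python3 -m jog '[{"slide":[0,0,4],"delta_rot":[0,0,0],"jaw":12},{"slide":[0,0,8],"delta_rot":[0,0,0],"jaw":12},{"slide":[0,0,11],"delta_rot":[0,0,0],"jaw":12},{"slide":[0,0,13],"delta_rot":[0,0,0],"jaw":12},{"slide":[0,0,14.5],"delta_rot":[0,0,0],"jaw":12},{"slide":[0,0,15],"delta_rot":[0,0,0],"jaw":12},{"slide":[0,0,15],"delta_rot":[0,0,0],"jaw":12},{"slide":[0,0,15],"delta_rot":[0,0,0],"jaw":12}]'; python3 go.py .5368,-.2606,.117
```

```text
time_s: 24.65
eef_pos: [0.5369, -0.2611, 0.1189]
ee_rot: [1.0, -0.0, 0.0, 0.0]
ft_force: [0.4, -0.0, -0.6]
finger_gap: 0.0196
t 24.65 tcp [ 0.5369 -0.2611  0.1189] F [ 0.4 -0.  -0.6] gap 0.0196 j [-0.5   0.56  1.83  0.    0.75  1.07]
(0.5368, -0.2606, 0.117) slide [-0.1, -0.5, 1.9] rot [0.0001, -0.0001, -0.0002]
```

```bash
python3 -m jog '[{"slide":[0,-0.4,0.7],"delta_rot":[0,0,0],"jaw":12},{"slide":[0,-0.4,1.4],"delta_rot":[0,0,0],"jaw":12},{"slide":[0,-0.4,1.9],"delta_rot":[0,0,0],"jaw":12},{"slide":[0,-0.4,1.9],"delta_rot":[0,0,0],"jaw":12}]'; python3 -m jog '[{"slide":[0,0,0.4],"delta_rot":[0,0,0],"jaw":12},{"slide":[0,0,0.4],"delta_rot":[0,0,0],"jaw":12}]'
```

```text
time_s: 24.98
eef_pos: [0.5368, -0.2606, 0.1169]
ee_rot: [1.0, -0.0, 0.0, -0.0]
ft_force: [-0.0, 0.0, -1.9]
finger_gap: 0.0194
time_s: 25.15
eef_pos: [0.5368, -0.2606, 0.1168]
ee_rot: [1.0, -0.0, 0.0, 0.0]
ft_force: [-0.8, 1.1, 5.4]
finger_gap: 0.0196
```

Contact at the same height as when it was taken. I'm releasing slowly.

```bash
python3 -m jog '[{"slide":[0,0,0],"delta_rot":[0,0,0],"jaw":20},{"slide":[0,0,0],"delta_rot":[0,0,0],"jaw":23},{"slide":[0,0,0],"delta_rot":[0,0,0],"jaw":28},{"slide":[0,0,0],"delta_rot":[0,0,0],"jaw":36},{"slide":[0,0,0],"delta_rot":[0,0,0],"jaw":46},{"slide":[0,0,0],"delta_rot":[0,0,0],"jaw":50},{"slide":[0,0,0],"delta_rot":[0,0,0],"jaw":50},{"slide":[0,0,-10],"delta_rot":[0,0,0],"jaw":50},{"slide":[0,0,-30],"delta_rot":[0,0,0],"jaw":50},{"slide":[0,0,-60],"delta_rot":[0,0,0],"jaw":50},{"slide":[0,0,-100],"delta_rot":[0,0,0],"jaw":50},{"slide":[0,0,-135],"delta_rot":[0,0,0],"jaw":50}]'; python3 -m jog '[{"slide":[-10,-40,0],"delta_rot":[0,0,0],"jaw":50},{"slide":[-20,-80,0],"delta_rot":[0,0,0],"jaw":50},{"slide":[-30,-110,0],"delta_rot":[0,0,0],"jaw":50},{"slide":[-30,-120,0],"delta_rot":[0,0,0],"jaw":50},{"slide":[-30,-120,0],"delta_rot":[0,0,0],"jaw":50},{"slide":[-30,-120,0],"delta_rot":[0,0,0],"jaw":50}]'; python3 - <<'E'
from cell import robot
from rim import *
from go import s
print(s['time_s'],s['eef_pos'],s['ft_force'])
for n in("scene",'top'):
    c=robot.capture(n); np.savez(f'{n}9.npz',**c)
    W=cloud(c); f=c['frame'].astype(int)
    m=(np.hypot(W[...,0]-.536,W[...,1]+.261)<.04)&(f[...,0]>1.6*f[...,2])&(W[...,2]>.128)&(W[...,2]<.145)
    p=W[m]; print(n,'grip',len(p),cv2.minAreaRect((p[:,:2]*1e3).astype(np.float32)) if len(p)>5 else '',p[:,2].mean())
    print(n,'nest',rim(c,.52,.291,.108))
    if n=='scene': cv2.imwrite('pics/end.png',c['frame'][:,:,::-1])
E
```

```text
time_s: 26.15
eef_pos: [0.5365, -0.2605, 0.254]
ee_rot: [1.0, -0.0, -0.0, -0.0]
ft_force: [0.6, -0.5, 0.2]
finger_gap: 0.0501
time_s: 26.65
eef_pos: [0.5073, -0.1406, 0.2523]
ee_rot: [1.0, 0.001, 0.001, 0.0]
ft_force: [0.7, 0.2, -0.7]
finger_gap: 0.0502
26.65 [ 0.50729836 -0.14059365  0.25232362] [ 0.6803287   0.24528796 -0.681193  ]
scene grip 105 ((539.9041137695312, -260.88104248046875), (37.698204040527344, 17.02069091796875), 1.5516541004180908) 0.1343103687965978
scene nest (array([0.5212, 0.2911, 0.029 ]), 137, array([0.0384, 0.1059, 0.1077, 0.1087, 0.1098]), array([521.5, 292.6]))
top grip 48 ((532.452880859375, -255.80581665039062), (15.231465339660645, 34.85803985595703), 75.47114562988281) 0.13421336181179214
top nest (array([0.5173, 0.2909, 0.0281]), 48, array([0.0465, 0.1032, 0.1062, 0.1087, 0.1102]), array([516.1, 290.7]))
```

View pics/end.png

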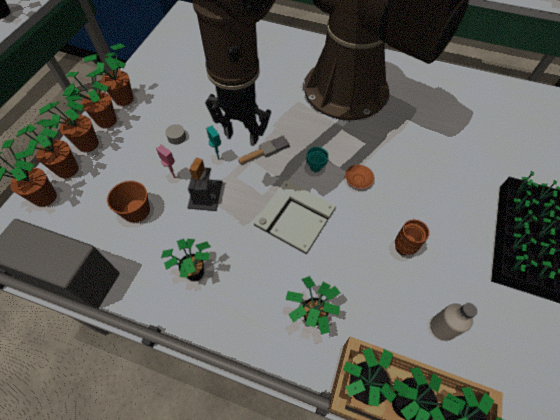

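The final view shows the probe back in its fork at (197,170), as at the start. The pot is nested at (412,235), the panel is clear, and the bystanders look unmoved. Handing in.

```bash
python3 -c "
from cell import robot
print(robot.hand_in())"
```

```text
the job is handed in; nothing more can be done
None
```

The job is done and handed in at about 27 s of the 72 s allowed. The simulator gave no verdict, so the results below are from my own checks.

- **Pot:** it went into the stack with a seating force of about 15 N on the wrist at the end of the stroke (limit 30 N). The final check put its rim at about 108 mm, as expected. Its centre was within about 1 mm of where I had measured the stack's mouth.
- **Probe run:** I lowered the tip beside the boss and guided it at about 3.5 cm/s round the corner to the other end. By the tool pose, the tip was about 8 mm above the bench, 2 mm off the groove floor. It was within 0.5 mm of the joint's mid-line at each stop, and side forces stayed below 1 N.
- **Probe return:** it hangs in the stand at the pose I took it from. Contact came at the same height, and the grip top reads 134 mm, unchanged. The scene camera puts it within 2 mm of its earlier position.

**Checks that disagreed:**
- The two cameras differ by 3–4 mm in x on the pots and the probe, so I aligned the pot to the stack with the scene camera alone.
- The last top-camera reading of the grip gave a different orientation, about 75° against about 2°. Fewer points were seen there, probably because the arm hid part of it, so I relied on the scene view.
- I checked the bystanders only by eye in the last picture, where none looked moved.

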